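Set the vegetable slicer to the blue cut and start it

ROBOT

A 6-joint arm with a two-finger parallel gripper is mounted at the origin on the work surface. World frame = base frame: x ahead of the robot, y to its left, z up, the work surface at z = 0. Lengths are in mm, angles in degrees, forces in N, time in s.
With the tool pointing down it reaches from about 350 to 850 mm from the base axis. Payload 8.1 kg.
Tool frame: the origin (TCP) lies midway between the tips of the shut fingers; the grasp point (between the pads) lies 19 mm behind it; y points along the fingers, x is the direction in which the jaws open and shut, and the axes are right-handed (so a half turn about y gives the same grasp; the last joint's range is limited). The gripper opens to 85 mm and grips with 20 to 120 N. Pads are 22 mm wide; open, the fingers measure 114 mm over their backs; the gripper's body (76 mm by 85 mm) begins 54 mm behind the grasp point. The pads swing forward as they close: fully open they stand 13 mm farther back than shut.
Start: joints at [59.336, 7.471, 85.268, -0, 87.261, -4.893], TCP at [260.851, 540.335, 231.292] pointing down, gripper open.
Joint ranges: [-169.43, 169.43], [-51.17, 129.36], [1.28, 143.12], [-76.62, 256.62], [0, 156.53], [-152.29, 152.29]. Speed limits (degrees/s): [136.94, 136.94, 159.86, 180, 180, 180].

INTERFACE

Orientations are given as [roll, pitch, yaw] about the fixed x, y, z axes, in that order (R = Rz(yaw) Ry(pitch) Rx(roll)).
In Python, from bench import r gives the robot as it stands.
- The arm moves only by the tool move_arm, never from a script. Its arguments are lists of equal length, an entry for each row: "linear": the shift along the tool's x, y, z normalised to -1 to 1, where 1 is 300 mm, a list of three; "twist": the turn, a rotation vector about the tool's x, y, z normalised to -1 to 1, where 1 is pi/2 rad, a list of three; "hand": the opening, from -1 (shut) to 1 (fully open). A call has 1 to 12 rows; each row is the pose to reach, as a shift and turn from the pose measured when the call began, along the tool's axes at that moment; what a row does not reach only later rows make up. A row lasts 1/12 s, in which the tool goes at most 41.7 mm and 7.16 degrees, less where a joint would pass 70% of its speed; a pose out of reach is approached as far as the arm can. A call with a number of a shift or a turn outside -1 to 1 is refused whole. A call with a gripper value outside its range is refused whole. The fingers move at their own pace and stop on an object; "force" is the grip in N (left out, the last holds). Time passes only in rows, so rows that repeat a pose let the fingers close. It gives the time, the measured TCP pose, the force and the opening at its end, in the units of the state.
- r.sense(): the state, without advancing time (a new reading comes with each control period).
- r.snapshot(name): name is "scene" or "top"; returns a dict with "frame" (420x560x3 uint8, red, green, blue), "range_z" (420x560 float32, mm along the optical axis (not along the pixel's ray), 0 where there is no reading), "intrinsics" (3x3 intrinsics, pixels), "dist_coeffs" ([k1, k2, p1, p2, k3] as OpenCV has them; the pictures are not rectified), "R" (3x3) and "t" (3): a world point X has camera coordinates R X + t. Camera axes: x right, y down, z forward; pixel columns grow to the right and rows downward; lengths in mm; the calibration is good to about 2 mm. A picture is of the moment at which its call begins.
- r.hand_in(): hands the job in, once; it reports no verdict.
The state is a dict: "time": time; "joint_pos": joint angles; "qd": joint speeds; "joint_efforts": joint torques, N m; "tool_pos": TCP position; "tcp_rot": TCP orientation; "ft_force": force on the tool from outside, world axes, zero at the start; "wrist_torque": the same for the moment, N m; "finger_gap": finger opening in mm.
Only numpy, scipy, OpenCV 4.12 (cv2) and the standard library are available. Lean on these libraries where they do the work, as an engineer would, in place of code of your own. Each camera call takes 0.05 s, during which the arm holds its last target. There are 200 camera calls.

TASK

Set the vegetable slicer to the cut marked by the blue tag: pull the red plunger up, turn the lever out of the middle hole, then let go of the knob (the clear guards keep you off it further round) and take the lever by its black end post to swing it on until the plunger snaps fully home at the blue tag; never let it snap in at the yellow one. Let go, then on the switch box press the white key fully down, let it come back up, and press the green key fully down; leave the red key alone. Do not shift or tip the bottle, cup or jar.

Things in the scene. Friction and masses are not known exactly. Their poses are not given: they have to be found in the camera images.
- slicer: vegetable slicer, fixed: white base 330 (x) by 320 mm (y), its centre 5 mm to +x of the origin, and a round index plate, radius 190 mm, top 75 mm above the table. Origin on the table under the lever's vertical turning axis; own -x points roughly to the robot. Three 13 mm holes 120 mm from the axis: one at own -x (start), one 1.05 rad to either side
- guard_left (a point): centre of the top of the clear guard wing (orange edges) over the outer hole on the slicer's +y side: 90 mm (x) by 48 mm (y), 6 mm thick, top 171 mm above the table. Within about 0.3 rad of an outer hole it keeps the fingers off the knob. The two wings leave 144 mm open between them
- guard_right (a point): the same wing on the slicer's -y side
- hopper (a point): centre of the mouth of the aluminium feed hopper behind the lever's axis, 96 (x) by 130 mm (y), top 165 mm above the table, an obstacle
- cut_lever (a joint): the lever's turn about the vertical axis at the slicer's origin, rad: 0 points to the slicer's own -x, positive is counter-clockwise seen from above (the tip goes to own -y). Range -1.25 to 1.25; holes at -1.05, 0 and +1.05, each with 0.02 rad of play. A flat dark bar 22 mm wide, its top 92 mm above the table. It stays where it is left (friction about 0.15 N m, plus a little drag of the pin)
- plunger (a joint): how far the red plunger is lifted, m: 0 home in a hole, at most 0.015. Its 8 mm pin clears the hole above 0.009; let go between holes (lever over 0.12 rad from any) it rests on the plate at 0.009 and rides along, snapping down to 0 by itself once the lever brings it over a hole. The spring pulls down with 4 N at 0, 9 N at 0.015
- plunger_knob (a point): middle of the plunger's red knob, an upright cylinder of 26 mm diameter and 28 mm height on the lever, 120 mm from the axis; 136 mm above the table when home, top at 150 mm. It rises with the plunger and turns with the lever. Below it a 24 mm brass barrel
- lever_post (a point): point on the axis of the black upright end post of the lever (22 mm diameter, from 83 to 161 mm above the table), 140 mm above the table, 195 mm from the turning axis. Pinch it from above with the fingers closing across the lever; it can turn between the fingers
- lever_pointer (a point): point on the lever's centre line, 175 mm from the turning axis, 88 mm above the table: it lies right over a tag when the lever is at that tag's hole
- blue_tag: blue disc, 24 mm across and 3 mm thick, flat on the index plate's rim, 175 mm from the axis, outside the hole wanted; it may be on either side (lever at about +1.05 or -1.05). Fixed. Origin at the centre of its underside
- yellow_tag: yellow disc like it, at the hole on the other side, not wanted. Fixed
- switch_box: grey switch box, 85 mm (x) by 195 mm (y) by 34 mm high, fixed on the table, origin at the centre of its underside; three keys 60 mm apart along its y, in any order
- white_key_top (a point): centre of the top of the white key (28 mm across, top 57 mm above the table, in a black collar of 44 mm)
- green_key_top (a point): centre of the top of the green key, the same size
- red_key_top (a point): centre of the top of the red key (stop), the same size; not to be pressed
- white_key (a joint): how far the white key is pressed, m: 0 up, 0.006 fully down; springs back; fully down takes 5 N
- green_key (a joint): the same for the green key
- red_key (a joint): the same for the red key
- soy_bottle: amber bottle with a red cap, 60 mm across, 180 mm high, standing loose near the switch box; origin at the centre of its underside
- steel_cup: open steel cup, 80 mm across, 85 mm high, standing loose in front of the slicer; origin at the centre of its underside
- chilli_jar: glass jar with a yellow lid, 54 mm across, 80 mm high, standing loose in front of the slicer; origin at the centre of its underside

How it is judged:
By the outcome, as a careful person would: the job done as asked, in the order asked, and still so for the second after the job is handed in, with the robot touching nothing.
It also fails if it takes over 69 s, if anything falls off the work surface, if the arm or the gripper's body presses on something with over 40 N, if the wrist force passes 120 N, or if a joint passes its speed limit or range.

## Working session

There is one attempt and no reset: what is moved stays moved. The work goes in short steps, Python scripts to look and compute and a tool call to move; the robot and the scene stay as the last step left them, time stands still between calls to the robot, and variables do not carry over. Pictures are saved under pics/ and viewed, on a budget of 10 in all, crops included, one or two more only if the job needs it, and the job is handed in when it is done.

Besides the shell and the picture viewer there is one more tool, called after ">>>" as name(argument=value, ...), one argument or row to a line, values as JSON. move_arm: Moves the arm, as the interface text tells. Scaled input: -1 to 1 covers 300 mm each way for a shift and pi/2 rad each way for a turn. Its arguments: {"type":"object","properties":{"linear":{"type":"array","items":{"type":"array","items":{"type":"number","minimum":-1,"maximum":1}}},"twist":{"type":"array","items":{"type":"array","items":{"type":"number","minimum":-1,"maximum":1}}},"hand":{"type":"array","items":{"type":"number"}},"force":{"type":"number"}},"required":["linear","twist","hand"]}

```bash
mkdir -p pics; ls; cat > h.py <<'E'
import numpy as np, cv2
from bench import r
from scipy.spatial.transform import Rotation as Ro
def snap(n,f=None):
    s=r.snapshot(n)
    if f: cv2.imwrite('pics/'+f,s['frame'][:,:,::-1])
    return s
def ray(s,uv,z):
    K=np.array(s['intrinsics'],float);D=np.array(s['dist_coeffs'],float)
    p=cv2.undistortPoints(np.array([[uv]],float),K,D)[0,0]
    R=np.array(s['R']);t=np.array(s['t'])
    c=-R.T@t; d=R.T@np.array([p[0],p[1],1])
    return c+d*(z-c[2])/d[2]
def cloud(s):
    K=np.array(s['intrinsics'],float);D=np.array(s['dist_coeffs'],float)
    v,u=np.mgrid[0:420,0:560]
    p=cv2.undistortPoints(np.stack([u,v],-1).reshape(-1,1,2).astype(float),K,D).reshape(420,560,2)
    Z=s['range_z'][...,None]
    P=np.concatenate([p*Z,Z],-1)
    return (P-np.array(s['t']))@np.array(s['R'])
def blobs(s,lo,hi,amin=20):
    h=cv2.cvtColor(s['frame'],cv2.COLOR_RGB2HSV)
    m=cv2.inRange(h,np.array(lo),np.array(hi))
    n,l,st,c=cv2.connectedComponentsWithStats(m)
    return [(l==i,st[i],c[i]) for i in range(1,n) if st[i,4]>=amin]
E
python3 - <<'E'
from h import *
a=snap('scene','s0.png');b=snap('top','t0.png')
st=r.sense();print({k:np.round(v,2).tolist() for k,v in st.items()})
for n,s in(('scene',a),('top',b)):
    P=cloud(s); print(n,-np.array(s['R']).T@np.array(s['t']))
    for c,lo,hi in(('red',(0,130,70),(8,255,255)),('red2',(172,130,70),(180,255,255)),('blue',(100,130,50),(130,255,255)),('yel',(22,130,90),(34,255,255)),('grn',(45,100,40),(85,255,255)),('orange',(9,150,100),(21,255,255))):
        for m,q,ce in blobs(s,lo,hi):
            g=m&(s['range_z']>0)
            print(c,q.tolist(),np.round(ce,1),np.round(np.median(P[g],0)) if g.any() else None)
E
```

```text
pics
{'time': 0.1, 'joint_pos': [59.34, 7.51, 85.32, 0.0, 87.26, -4.89], 'qd': [-0.01, -0.07, -0.18, 0.05, -0.05, 0.05], 'joint_efforts': [0.0, -57.09, -50.19, -0.0, 0.01, 0.0], 'tool_pos': [260.6, 539.91, 230.35], 'tcp_rot': [-89.99, 0.09, 64.23], 'ft_force': [0.26, -0.51, -0.73], 'wrist_torque': [-0.01, 0.01, 0.02], 'finger_gap': 85.35}
scene [1456.34122097   15.44506293  802.03725394]
red [113, 116, 27, 10, 145] [126.7 120.1] [-1987. -1861.  -749.]
red [526, 133, 34, 47, 905] [546.6 150.1] [-1779.  1933.  -749.]
red [49, 161, 32, 27, 246] [ 65.1 173.2] [ -974. -1900.  -748.]
red [352, 199, 8, 11, 53] [355.  202.7] [502. 134. 148.]
red [162, 209, 9, 6, 33] [165.8 211. ] [ 642. -382.  180.]
red [211, 217, 9, 6, 40] [215.1 219.2] [ 505. -292.   56.]
red [0, 350, 560, 70, 23698] [238.5 394.2] [ 618. -324. -750.]
red [0, 408, 10, 12, 67] [  3.2 415.3] [  801. -1140.  -751.]
blue [403, 229, 6, 5, 25] [405.4 230.9] [531. 288.  76.]
blue [124, 247, 45, 68, 131] [142.7 285. ] [ 845. -386.  100.]
blue [530, 267, 30, 37, 63] [544.2 284.2] [728. 578. 101.]
yel [301, 190, 14, 9, 92] [307.3 193
[... 11328 characters left out ...]
98. ] [1415.  513. -748.]
orange [182, 87, 24, 18, 74] [193.7  94.9] [1413.  275. -749.]
orange [40, 88, 12, 10, 26] [44.8 92.8] [1488. 1021. -747.]
orange [81, 89, 60, 23, 327] [107.2 102. ] [1404.  711. -748.]
orange [53, 90, 9, 13, 34] [57.  96.6] [1463.  952. -748.]
orange [120, 91, 8, 8, 23] [122.9  94.7] [1435.  623. -747.]
orange [17, 96, 12, 10, 29] [21.4 99.2] [1466. 1146. -748.]
orange [66, 96, 7, 8, 20] [ 68.3 100.2] [1431.  896. -749.]
orange [156, 97, 9, 10, 24] [160.5 102.6] [1383.  433. -748.]
orange [29, 98, 36, 14, 125] [ 43.4 103.8] [1424. 1028. -747.]
orange [163, 98, 13, 9, 29] [168.8 102.9] [1374.  391. -748.]
orange [3, 106, 15, 14, 60] [  9.6 112.6] [1395. 1193. -748.]
```

View pics/s0.png

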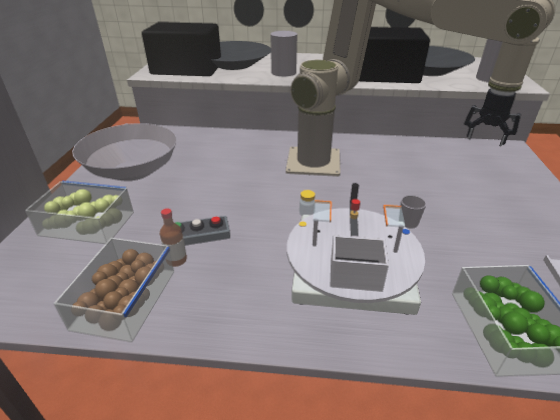

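View pics/t0.png

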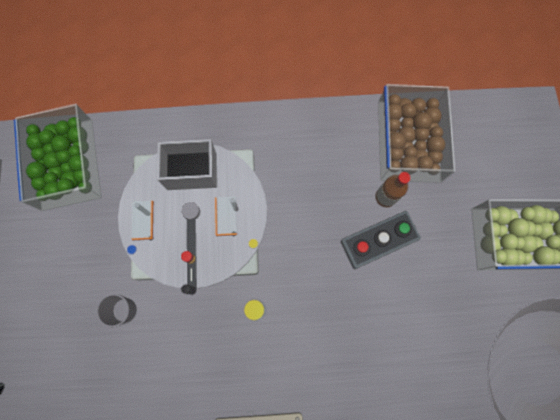

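The scene view shows the slicer at about (355,250), with the blue tag at (405,231) and the yellow one at (302,223). The top view shows the knob at (186,256), post at (189,289), axis at (191,211), blue tag at (131,249) and yellow tag at (253,243). The keys are red (362,246), white (384,238) and green (404,228), and the bottle base is near (387,200). Blue lies on own +y, so the lever has to go to -1.05.

```bash
cat >> h.py <<'E'
def rel(targets):
    """targets: list of (x,y,z,yaw) -> normalised rows from the measured pose, tool pointing down"""
    st=r.sense(); p=np.array(st['tool_pos']); R0=Ro.from_euler('xyz',st['tcp_rot'],degrees=True)
    for x,y,z,yaw in targets:
        l=R0.inv().apply(np.array([x,y,z])-p)/300
        t=(R0.inv()*Ro.from_euler('xyz',[-90,0,yaw],degrees=True)).as_rotvec()/(np.pi/2)
        print('lin',np.round(l,4).tolist(),'tw',np.round(t,4).tolist())
def state():
    s=r.sense(); print({k:np.round(s[k],2).tolist() for k in('time','joint_pos','tool_pos','tcp_rot','ft_force','finger_gap')})
E
python3 - <<'E'
from h import *
V={n:snap(n) for n in('scene','top')}
C=dict(red=((0,130,70),(8,255,255)),blue=((100,130,50),(130,255,255)),yel=((22,130,90),(34,255,255)))
T={}
for nm,uv in dict(blue=dict(scene=(405.4,230.9),top=(131.2,249)),yel=dict(scene=(302.3,223.5),top=(252.8,243.1))).items():
    q=[ray(V[v],uv[v],78)[:2] for v in uv]; print(nm,np.round(q,1).tolist()); T[nm]=q[1]
b,y=T['blue'],T['yel']; d=(b-y)/np.linalg.norm(b-y); ex=np.array([d[1],-d[0]])
print('dist',np.linalg.norm(b-y)); ax=(b+y)/2+175*np.cos(1.05)*ex
print('axis',ax,'slicer yaw',np.degrees(np.arctan2(ex[1],ex[0])))
print('knob pred',ax-120*ex,'post pred',ax-195*ex)
s=V['top'];print('knob top',ray(s,(186.4,255.8),150),'keys r',ray(s,(362.4,246.5),57),'g',ray(s,(404,227.9),57),'axis hub',ray(s,(191,211),95))
# white key: bright low-sat blob between red and green
h=cv2.cvtColor(s['frame'],cv2.COLOR_RGB2HSV)[225:252,370:398]
m=cv2.inRange(h,np.array((0,0,150)),np.array((180,80,255)));vv,uu=np.nonzero(m);c=(uu.mean()+370,vv.mean()+225);print('w',c,ray(s,c,57),m.sum()/255)
P=cloud(s)
for nm,lo,hi in(('wing',168,174),('post',157,164)):
    g=(P[...,2]>lo)&(P[...,2]<hi)&(P[...,0]>380)&(P[...,0]<700)&(abs(P[...,1]-134)<200)
    if nm=='post': g&=P[...,0]<450
    for side in(0,1):
        q=P[g&((P[...,1]>134)==bool(side))]
        if len(q):print(nm,side,len(q),q.min(0).round(),q.max(0).round(),np.median(q,0).round())
hs=cv2.cvtColor(s['frame'],cv2.COLOR_RGB2HSV);m=cv2.inRange(hs,np.array((5,110,100)),np.array((18,255,255)));m[:190]=0;m[:,:120]=0;m[:,250:]=0;m[245:]=0
for a,bb in((120,180),(190,250)):
    vv,uu=np.nonzero(m[:,a:bb]);uu=uu+a
    q=np.array([ray(s,(u,v),171)[:2] for u,v in zip(uu,vv)]);print('orange',len(q),q.min(0).round(),q.max(0).round())
for nm,sel in(('cup',(P[...,2]>78)&(P[...,2]<90)&(P[...,0]<470)&(P[...,1]>200)&(P[...,1]<420)),('jar',(P[...,2]>74)&(P[...,2]<86)&(P[...,0]<410)&(abs(P[...,1])<60)),('bot',(P[...,2]>150)&(P[...,2]<190)&(P[...,0]>550)&(P[...,1]<-330)&(P[...,1]>-450))):
    q=P[sel];print(nm,len(q),q.min(0).round(),q.max(0).round())
E
```

```text
blue [[533.2, 286.9], [534.9, 286.6]]
yel [[528.8, -16.4], [529.1, -16.8]]
dist 303.466757349976
axis [619.06479138 133.18981382] slicer yaw -1.111586786508345
knob pred [499.08737425 135.5177697 ] post pred [424.10148854 136.97274212]
knob top [498.68313926 133.63327452 150.        ] keys r [ 504.08523508 -291.77333301   57.        ] g [ 544.08301062 -404.32858938   57.        ] axis hub [617.38082943 131.06987505  95.        ]
w (np.float64(383.5064935064935), np.float64(237.06493506493507)) [ 524.25904124 -348.45729678   57.        ] 77.0
wing 0 766 [536.  13. 168.] [698. 127. 174.] [582.  38. 171.]
wing 1 738 [540. 136. 168.] [687. 254. 174.] [585. 230. 171.]
post 0 28 [414. 126. 157.] [431. 134. 164.] [423. 131. 161.]
post 1 42 [414. 134. 157.] [432. 146. 164.] [423. 140. 161.]
orange 95 [541. 206.] [629. 253.]
orange 64 [538.  18.] [625.  61.]
cup 225 [350. 207.  78.] [469. 369.  89.]
jar 312 [345. -34.  74.] [391.  13.  86.]
bot 150 [ 629. -396.  150.] [ 656. -368.  185.]
```

```bash
python3 - <<'E'
from h import *
rel([(380,337,231,77),(499,134.5,231,89)])
E
```

```text
lin [-0.4365, -0.0007, -0.6524] tw [-0.0002, -0.1419, -0.0007]
lin [-0.8719, -0.0003, -1.3031] tw [-0.0002, -0.2753, -0.0007]
```

>>> move_arm(
  linear=[
    [-0.22,0,-0.33],
    [-0.4365,0,-0.652],
    [-0.4365,0,-0.652],
    [-0.54,0,-0.8],
    [-0.66,0,-0.98],
    [-0.66,0,-0.98],
    [-0.66,0,-0.98],
    [-0.66,0,-0.98],
    [-0.66,0,-0.98],
    [-0.66,0,-0.98],
  ],
  twist=[
    [0,-0.06,0],
    [0,-0.14,0],
    [0,-0.2,0],
    [0,-0.275,0],
    [0,-0.275,0],
    [0,-0.275,0],
    [0,-0.275,0],
    [0,-0.275,0],
    [0,-0.275,0],
    [0,-0.275,0],
  ],
  hand=[0.4,0.4,0.4,0.4,0.4,0.4,0.4,0.4,0.4,0.4],
  force=50,
)

```text
time: 1.03
tool_pos: [441.4, 229.7, 230.8]
tcp_rot: [-90.0, 0.2, 88.7]
ft_force: [-0.2, 0.2, -0.6]
finger_gap: 59.5
```

```bash
python3 - <<'E'
from h import *
state()
rel([(499,134.5,231,89),(499,134.5,119,89)])
E
```

```text
{'time': 1.03, 'joint_pos': [21.69, -8.5, 101.2, -0.15, 87.34, -67.01], 'tool_pos': [441.44, 229.66, 230.76], 'tcp_rot': [-90.02, 0.15, 88.71], 'ft_force': [-0.25, 0.18, -0.57], 'finger_gap': 59.54}
lin [-0.3128, 0.0001, -0.199] tw [0.0002, -0.0032, -0.0017]
lin [-0.3118, 0.3734, -0.1988] tw [0.0002, -0.0032, -0.0017]
```

>>> move_arm(
  linear=[
    [-0.15,0,-0.1],
    [-0.312,0,-0.199],
    [-0.312,0,-0.199],
    [-0.312,0,-0.199],
    [-0.312,0.1,-0.199],
    [-0.312,0.18,-0.199],
    [-0.312,0.26,-0.199],
    [-0.312,0.33,-0.199],
    [-0.312,0.3734,-0.199],
    [-0.312,0.3734,-0.199],
    [-0.312,0.3734,-0.199],
  ],
  twist=[
    [0,0,0],
    [0,0,0],
    [0,0,0],
    [0,0,0],
    [0,0,0],
    [0,0,0],
    [0,0,0],
    [0,0,0],
    [0,0,0],
    [0,0,0],
    [0,0,0],
  ],
  hand=[0.4,0.4,0.4,0.4,0.4,0.4,0.4,0.4,0.4,0.4,0.4],
)

```text
time: 1.95
tool_pos: [498.1, 134.8, 118.4]
tcp_rot: [-89.9, 0.2, 88.7]
ft_force: [-0.3, -0.8, 0.1]
finger_gap: 59.7
```

```bash
python3 - <<'E'
from h import *
state(); s=snap('top'); snap('scene','s1.png')
im=cv2.imread('pics/s1.png');a=cv2.resize(im[150:270,280:430],None,fx=4,fy=4,interpolation=cv2.INTER_CUBIC);cv2.imwrite('pics/s1c.png',a)
E
```

```text
{'time': 1.95, 'joint_pos': [9.55, -0.56, 105.71, -0.15, 74.99, -79.14], 'tool_pos': [498.14, 134.78, 118.35], 'tcp_rot': [-89.9, 0.17, 88.73], 'ft_force': [-0.26, -0.79, 0.08], 'finger_gap': 59.69}
```

View pics/s1c.png

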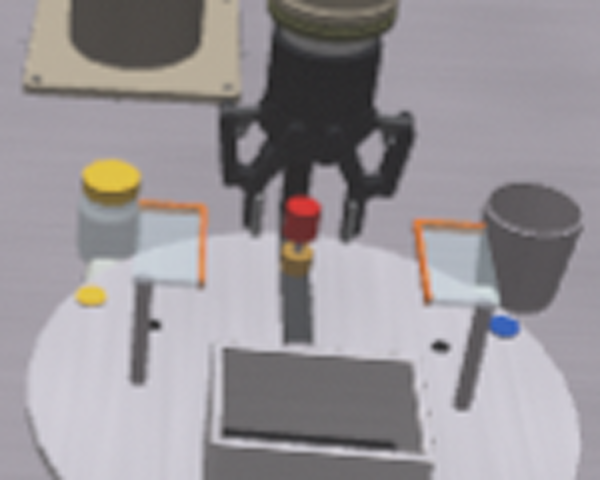

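The crop shows the two fingers straddling the red knob (about (255,220) and (350,225), knob at (302,220)), clear of both wings. I'll close on it.

>>> move_arm(
  linear=[
    [0,0,0],
    [0,0,0],
    [0,0,0],
    [0,0,0],
    [0,0,0],
    [0,0,0],
  ],
  twist=[
    [0,0,0],
    [0,0,0],
    [0,0,0],
    [0,0,0],
    [0,0,0],
    [0,0,0],
  ],
  hand=[-1,-1,-1,-1,-1,-1],
  force=60,
)

```text
time: 2.55
tool_pos: [500.7, 135.1, 121.9]
tcp_rot: [-90.2, 0.1, 88.7]
ft_force: [-1.1, -0.4, 4.7]
finger_gap: 24.4
```

>>> move_arm(
  linear=[
    [0,-0.015,0],
    [0,-0.03,0],
    [0,-0.042,0],
    [0,-0.042,0],
    [0,-0.042,0],
    [0,-0.042,0],
  ],
  twist=[
    [0,0,0],
    [0,0,0],
    [0,0,0],
    [0,0,0],
    [0,0,0],
    [0,0,0],
  ],
  hand=[-1,-1,-1,-1,-1,-1],
)

```text
time: 3.05
tool_pos: [500.5, 135.1, 134.0]
tcp_rot: [-90.2, 0.1, 88.7]
ft_force: [4.6, 0.8, -8.2]
finger_gap: 24.2
```

```bash
python3 - <<'E'
from h import *
state(); p=np.array(r.sense()['tool_pos'])
ax=np.array([618.5,133]); v=p[:2]-ax
print(np.linalg.norm(v))
T=[]
for a in np.arange(-.04,-.361,-.04):
    c,s_=np.cos(a),np.sin(a); w=ax+np.array([c*v[0]-s_*v[1],s_*v[0]+c*v[1]])
    T.append((*w,p[2]+0.3,88.7+np.degrees(a)))
rel(T)
E
```

```text
{'time': 3.05, 'joint_pos': [9.54, -1.45, 104.86, -0.14, 76.39, -79.16], 'tool_pos': [500.52, 135.11, 134.03], 'tcp_rot': [-90.23, 0.1, 88.73], 'ft_force': [4.57, 0.82, -8.19], 'finger_gap': 24.23}
118.00192178373588
lin [0.0157, -0.001, -0.0002] tw [0.0026, 0.0258, -0.001]
lin [0.0314, -0.001, -0.0011] tw [0.0026, 0.0512, -0.001]
lin [0.0471, -0.0011, -0.0026] tw [0.0026, 0.0767, -0.0009]
lin [0.0627, -0.0011, -0.0048] tw [0.0026, 0.1022, -0.0009]
lin [0.0782, -0.0011, -0.0075] tw [0.0026, 0.1276, -0.0008]
lin [0.0935, -0.0011, -0.0109] tw [0.0027, 0.1531, -0.0008]
lin [0.1088, -0.0011, -0.0148] tw [0.0027, 0.1786, -0.0007]
lin [0.1238, -0.0011, -0.0194] tw [0.0027, 0.204, -0.0007]
lin [0.1387, -0.0011, -0.0246] tw [0.0027, 0.2295, -0.0006]
```

```bash
python3 - <<'E'
from h import *
s=snap('scene','s2.png');P=cloud(s)
for m,q,ce in blobs(s,(0,130,70),(8,255,255),8):
    if 300<ce[0]<420 and 150<ce[1]<260:
        print(q,ce,P[m][:,2].min(),P[m][:,2].max())
        vv,uu=np.nonzero(m); print('top row z at x=486:',vv.min(),vv.max())
im=cv2.imread('pics/s2.png');cv2.imwrite('pics/s2c.png',cv2.resize(im[170:250,310:400],None,fx=6,fy=6,interpolation=cv2.INTER_CUBIC))
E
```

```text
[352 195   9  12  65] [355.63076923 199.86153846] 123.20385676255361 170.10044065868024
top row z at x=486: 195 206
```

View pics/s2c.png

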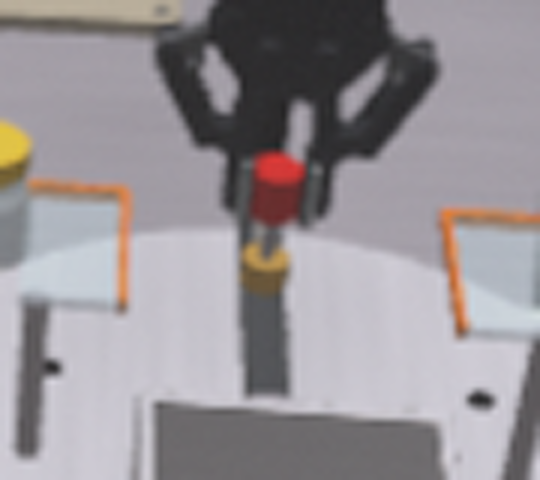

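The knob is gripped and raised: the stem shows between it and the brass barrel at (265,245). I'll turn it next.

>>> move_arm(
  linear=[
    [0.0157,-0.003,0],
    [0.0314,-0.003,-0.001],
    [0.047,-0.003,-0.0026],
    [0.0627,-0.003,-0.0048],
    [0.078,-0.003,-0.0075],
    [0.0935,-0.003,-0.011],
    [0.109,-0.003,-0.015],
    [0.124,-0.003,-0.0194],
    [0.139,-0.003,-0.0246],
    [0.139,-0.003,-0.0246],
    [0.139,-0.003,-0.0246],
  ],
  twist=[
    [0,0.026,0],
    [0,0.051,0],
    [0,0.077,0],
    [0,0.102,0],
    [0,0.128,0],
    [0,0.153,0],
    [0,0.179,0],
    [0,0.204,0],
    [0,0.23,0],
    [0,0.23,0],
    [0,0.23,0],
  ],
  hand=[-1,-1,-1,-1,-1,-1,-1,-1,-1,-1,-1],
)

```text
time: 4.02
tool_pos: [508.7, 176.4, 134.5]
tcp_rot: [-90.2, 0.1, 68.1]
ft_force: [3.0, -0.8, -9.1]
finger_gap: 24.0
```

```bash
python3 - <<'E'
from h import *
state(); s=snap('scene');P=cloud(s)
p=np.array(r.sense()['tool_pos'])
ax=np.array([618.5,133]);v=p[:2]-ax;print(np.linalg.norm(v),np.arctan2(-v[1],-v[0]))
for m,q,ce in blobs(s,(0,130,70),(8,255,255),8):
    if 300<ce[0]<420 and 150<ce[1]<260: print(q,ce,ray(s,ce,153))
E
```

```text
{'time': 4.02, 'joint_pos': [13.79, 1.69, 101.67, -0.19, 76.49, -54.27], 'tool_pos': [508.67, 176.39, 134.49], 'tcp_rot': [-90.23, 0.06, 68.1], 'ft_force': [3.02, -0.85, -9.06], 'finger_gap': 24.04}
118.04590467462832 -0.37595489322168224
[367 198   8  11  62] [370.14516129 202.33870968] [505.16433767 176.96660123 153.        ]
```

>>> move_arm(
  linear=[
    [0,0,0],
    [0,0,0],
    [0,0,0],
    [0,0,0],
    [0,-0.08,0],
    [0,-0.18,0],
    [0,-0.28,0],
    [0,-0.33,0],
    [0,-0.33,0],
    [0,-0.33,0],
  ],
  twist=[
    [0,0,0],
    [0,0,0],
    [0,0,0],
    [0,0,0],
    [0,0,0],
    [0,0,0],
    [0,0,0],
    [0,0,0],
    [0,0,0],
    [0,0,0],
  ],
  hand=[0.03,0.03,0.03,0.03,0.03,0.03,0.03,0.03,0.03,0.03],
)

```text
time: 4.9
tool_pos: [509.2, 176.8, 235.2]
tcp_rot: [-90.4, -0.1, 68.1]
ft_force: [-0.7, 0.9, -0.2]
finger_gap: 43.9
```

```bash
python3 - <<'E'
from h import *
state(); V={n:snap(n,f'{n}3.png') for n in('scene','top')}
for n,s in V.items():
  for m,q,ce in blobs(s,(0,130,70),(8,255,255),8):
    w=ray(s,ce,150)
    if 450<w[0]<560 and 100<w[1]<230: print(n,q,ce,w, np.arctan2(-(w[1]-133),-(w[0]-618.5)))
a=-0.36; yaw=-1.1
for a in(-.35,-.36,-.37):
    t=np.radians(yaw)+a; print(a,np.array([618.5,133])-195*np.array([np.cos(t),np.sin(t)]))
s=V['top'];P=cloud(s);q=P[(P[...,2]>155)&(P[...,2]<166)&(P[...,0]<470)&(P[...,0]>400)&(P[...,1]>120)&(P[...,1]<260)];print('post',len(q),q.mean(0) if len(q) else 0, np.ptp(q,0) if len(q) else 0)
im=cv2.imread('pics/top3.png');cv2.imwrite('pics/top3c.png',cv2.resize(im[180:320,90:270],None,fx=4,fy=4,interpolation=cv2.INTER_CUBIC))
E
```

```text
{'time': 4.9, 'joint_pos': [13.81, -2.42, 95.04, -0.17, 87.03, -54.3], 'tool_pos': [509.16, 176.82, 235.22], 'tcp_rot': [-90.38, -0.07, 68.12], 'ft_force': [-0.71, 0.87, -0.18], 'finger_gap': 43.91}
scene [367 199   9  11  54] [370.46296296 202.88888889] [503.50767292 178.41160112 150.        ] -0.376110618062346
top [163 254   9   5  23] [166.47826087 256.08695652] [501.10915719 179.67898809 150.        ] -0.3784679846055716
-0.35 [436.6397168  203.36929297]
-0.36 [437.35249094 205.18434706]
-0.37 [438.08337968 206.99218277]
post 10 [440.3874481  196.91648006 158.92232754] [11.45111756  4.83879725  5.74919348]
```

View pics/top3c.png

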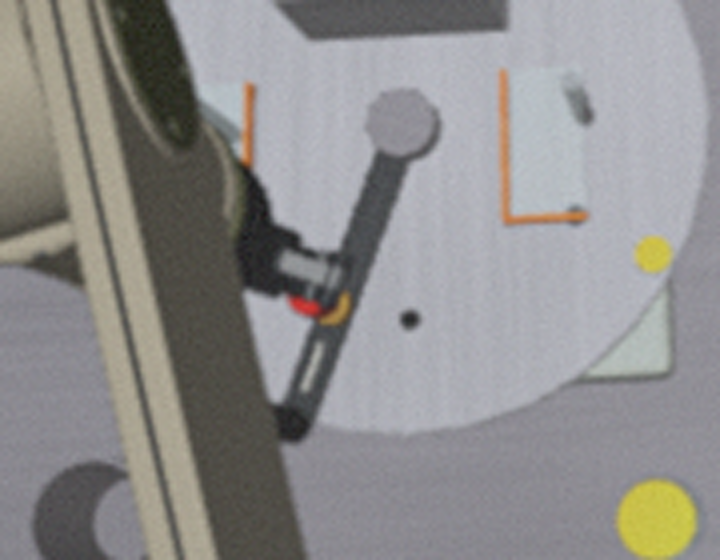

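The view shows the lever swung to about -0.36 rad, the middle hole free at (410,320), the knob at (310,305) and the post at (295,420). The fingers are clear above.

```bash
python3 - <<'E'
from h import *
rel([(437.4,205,235,68),(437.4,205,119,68)])
E
```

```text
lin [0.0008, -0.0091, 0.253] tw [0.0018, 0.0013, -0.001]
lin [0.0014, 0.3776, 0.2541] tw [0.0018, 0.0013, -0.001]
```

>>> move_arm(
  linear=[
    [0,0,0.12],
    [0,0,0.24],
    [0,0,0.2535],
    [0,0,0.2535],
    [0,0.11,0.2535],
    [0,0.22,0.2535],
    [0,0.3,0.2535],
    [0,0.36,0.2535],
    [0,0.377,0.2535],
    [0,0.377,0.2535],
    [0,0.377,0.2535],
  ],
  twist=[
    [0,0,0],
    [0,0,0],
    [0,0,0],
    [0,0,0],
    [0,0,0],
    [0,0,0],
    [0,0,0],
    [0,0,0],
    [0,0,0],
    [0,0,0],
    [0,0,0],
  ],
  hand=[0.4,0.4,0.4,0.4,0.4,0.4,0.4,0.4,0.4,0.4,0.4],
)

```text
time: 5.92
tool_pos: [438.0, 204.3, 119.6]
tcp_rot: [-90.2, 0.1, 68.1]
ft_force: [-0.3, 0.3, 0.3]
finger_gap: 59.8
```

>>> move_arm(
  linear=[
    [0,0,0],
    [0,0,0],
    [0,0,0],
    [0,0,0],
    [0,0,0],
    [0,0,0],
  ],
  twist=[
    [0,0,0],
    [0,0,0],
    [0,0,0],
    [0,0,0],
    [0,0,0],
    [0,0,0],
  ],
  hand=[-1,-1,-1,-1,-1,-1],
  force=30,
)

```text
time: 6.42
tool_pos: [439.0, 204.7, 121.0]
tcp_rot: [-90.3, -0.0, 68.1]
ft_force: [1.0, 0.5, 7.1]
finger_gap: 21.3
```

```bash
python3 - <<'E'
from h import *
state()
im=snap('scene')['frame'][:,:,::-1];cv2.imwrite('pics/s4c.png',cv2.resize(im[150:270,280:430],None,fx=4,fy=4,interpolation=cv2.INTER_CUBIC))
p=np.array(r.sense()['tool_pos']);ax=np.array([618.5,133]);v=p[:2]-ax
a0=np.arctan2(-v[1],-v[0]);print(np.linalg.norm(v),a0)
yaw0=r.sense()['tcp_rot'][2]
T=[]
for a in np.arange(-.05,-.66,-.05):
    c,s_=np.cos(a),np.sin(a); w=ax+np.array([c*v[0]-s_*v[1],s_*v[0]+c*v[1]])
    T.append((*w,p[2],yaw0+np.degrees(a)))
rel(T)
E
```

```text
{'time': 6.42, 'joint_pos': [19.07, -6.15, 110.76, -0.19, 75.16, -48.98], 'tool_pos': [439.03, 204.71, 121.02], 'tcp_rot': [-90.28, -0.01, 68.09], 'ft_force': [1.03, 0.46, 7.09], 'finger_gap': 21.25}
193.27383338112816 -0.3802327627367012
lin [0.0322, 0.0, -0.0007] tw [0.0031, 0.0318, 0.0002]
lin [0.0643, 0.0, -0.0031] tw [0.0031, 0.0637, 0.0003]
lin [0.0963, 0.0, -0.007] tw [0.0031, 0.0955, 0.0003]
lin [0.128, 0.0001, -0.0126] tw [0.0031, 0.1273, 0.0004]
lin [0.1594, 0.0001, -0.0197] tw [0.0031, 0.1592, 0.0005]
lin [0.1904, 0.0002, -0.0284] tw [0.0031, 0.191, 0.0006]
lin [0.221, 0.0002, -0.0386] tw [0.0031, 0.2228, 0.0006]
lin [0.251, 0.0003, -0.0503] tw [0.0031, 0.2546, 0.0007]
lin [0.2804, 0.0004, -0.0636] tw [0.0031, 0.2865, 0.0008]
lin [0.309, 0.0004, -0.0782] tw [0.0031, 0.3183, 0.0009]
lin [0.3369, 0.0005, -0.0943] tw [0.003, 0.3501, 0.001]
lin [0.364, 0.0006, -0.1118] tw [0.003, 0.382, 0.001]
lin [0.3902, 0.0007, -0.1306] tw [0.003, 0.4138, 0.0011]
```

View pics/s4c.png

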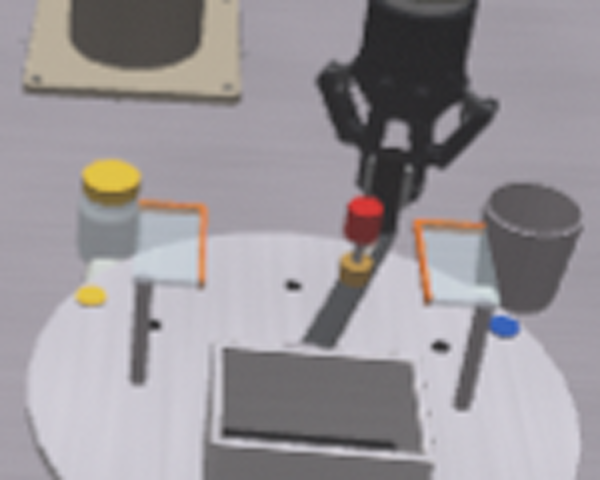

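The post is held between the pads at about (390,190) and the plunger rides raised. I'll swing most of the way first.

>>> move_arm(
  linear=[
    [0.032,0,-0.0007],
    [0.064,0,-0.003],
    [0.096,0,-0.007],
    [0.128,0,-0.0126],
    [0.159,0,-0.0197],
    [0.19,0,-0.0284],
    [0.221,0,-0.0386],
    [0.251,0,-0.05],
    [0.28,0,-0.0636],
    [0.309,0,-0.078],
    [0.309,0,-0.078],
    [0.309,0,-0.078],
  ],
  twist=[
    [0,0.032,0],
    [0,0.064,0],
    [0,0.096,0],
    [0,0.127,0],
    [0,0.159,0],
    [0,0.191,0],
    [0,0.223,0],
    [0,0.255,0],
    [0,0.287,0],
    [0,0.318,0],
    [0,0.318,0],
    [0,0.318,0],
  ],
  hand=[-1,-1,-1,-1,-1,-1,-1,-1,-1,-1,-1,-1],
)

```text
time: 7.47
tool_pos: [495.5, 281.8, 121.1]
tcp_rot: [-90.3, -0.1, 39.6]
ft_force: [0.2, -4.0, 1.6]
finger_gap: 21.1
```

```bash
python3 - <<'E'
from h import *
state()
p=np.array(r.sense()['tool_pos']);ax=np.array([618.5,133]);v=p[:2]-ax
a0=np.arctan2(-v[1],-v[0]);print(np.linalg.norm(v),a0)
yaw0=r.sense()['tcp_rot'][2]
T=[]
for a in np.arange(-.02,-.25,-.02):
    c,s_=np.cos(a),np.sin(a); w=ax+np.array([c*v[0]-s_*v[1],s_*v[0]+c*v[1]])
    T.append((*w,p[2],yaw0+np.degrees(a)))
rel(T)
E
```

```text
{'time': 7.47, 'joint_pos': [24.62, 7.21, 97.31, -0.24, 75.28, -14.88], 'tool_pos': [495.55, 281.79, 121.08], 'tcp_rot': [-90.27, -0.13, 39.56], 'ft_force': [0.21, -3.96, 1.56], 'finger_gap': 21.06}
193.01910415870492 -0.8802142594333329
lin [0.0129, 0.0, -0.0001] tw [0.003, 0.0127, 0.0015]
lin [0.0257, 0.0001, -0.0005] tw [0.003, 0.0255, 0.0016]
lin [0.0386, 0.0001, -0.0012] tw [0.003, 0.0382, 0.0016]
lin [0.0514, 0.0001, -0.002] tw [0.003, 0.0509, 0.0016]
lin [0.0642, 0.0002, -0.0032] tw [0.0029, 0.0637, 0.0016]
lin [0.077, 0.0002, -0.0046] tw [0.0029, 0.0764, 0.0017]
lin [0.0898, 0.0002, -0.0063] tw [0.0029, 0.0891, 0.0017]
lin [0.1025, 0.0003, -0.0082] tw [0.0029, 0.1019, 0.0017]
lin [0.1152, 0.0003, -0.0104] tw [0.0029, 0.1146, 0.0018]
lin [0.1278, 0.0004, -0.0128] tw [0.0029, 0.1273, 0.0018]
lin [0.1404, 0.0004, -0.0155] tw [0.0028, 0.1401, 0.0018]
lin [0.1529, 0.0004, -0.0184] tw [0.0028, 0.1528, 0.0019]
```

>>> move_arm(
  linear=[
    [0.0257,0,-0.0005],
    [0.0514,0,-0.002],
    [0.077,0,-0.0046],
    [0.09,0,-0.0063],
    [0.096,0,-0.007],
    [0.1025,0,-0.008],
    [0.106,0,-0.0088],
    [0.109,0,-0.0093],
    [0.112,0,-0.01],
    [0.115,0,-0.0104],
    [0.118,0,-0.011],
    [0.121,0,-0.0115],
  ],
  twist=[
    [0,0.0255,0],
    [0,0.051,0],
    [0,0.0764,0],
    [0,0.089,0],
    [0,0.0955,0],
    [0,0.102,0],
    [0,0.105,0],
    [0,0.108,0],
    [0,0.111,0],
    [0,0.114,0],
    [0,0.117,0],
    [0,0.12,0],
  ],
  hand=[-1,-1,-1,-1,-1,-1,-1,-1,-1,-1,-1,-1],
)

```text
time: 8.47
tool_pos: [525.7, 302.1, 121.1]
tcp_rot: [-90.3, -0.2, 28.7]
ft_force: [-0.5, -3.8, 0.7]
finger_gap: 21.3
```

```bash
cat > lev.py <<'E'
from h import *
state()
p=np.array(r.sense()['tool_pos']);v=p[:2]-np.array([618.5,133]);print('rad',np.hypot(*v),'world angle',np.arctan2(-v[1],-v[0]))
for n in('scene','top'):
  s=snap(n,'lev_'+n+'.png')
  for m,q,ce in blobs(s,(0,130,70),(8,255,255),6):
    w=ray(s,ce,145)
    if 450<w[0]<650 and 100<w[1]<290: print(n,q,ce,w, np.arctan2(-(w[1]-133),-(w[0]-618.5)))
E
python3 lev.py
```

```text
{'time': 8.47, 'joint_pos': [25.18, 12.62, 91.25, -0.25, 75.95, -3.49], 'tool_pos': [525.75, 302.07, 121.09], 'tcp_rot': [-90.25, -0.17, 28.74], 'ft_force': [-0.45, -3.79, 0.66], 'finger_gap': 21.33}
rad 192.84026714806149 world angle -1.069028948964283
```

```bash
python3 - <<'E'
import cv2
im=cv2.imread('pics/lev_scene.png');cv2.imwrite('pics/s5c.png',cv2.resize(im[160:270,330:440],None,fx=5,fy=5,interpolation=cv2.INTER_CUBIC))
E
```

```text
(no output)
```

View pics/s5c.png

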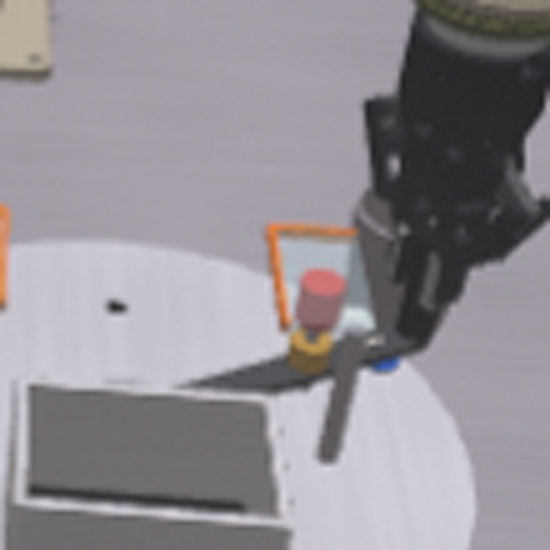

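The plunger looks down (knob bottom (318,330) close to the barrel top), with the blue tag beyond the pointer. I'll check with a small nudge: it should be blocked and the force should rise.

>>> move_arm(
  linear=[
    [0.005,0,0],
    [0.01,0,0],
    [0.015,0,-0.0003],
    [0.02,0,-0.0005],
    [0.02,0,-0.0005],
  ],
  twist=[
    [0,0.005,0],
    [0,0.01,0],
    [0,0.015,0],
    [0,0.02,0],
    [0,0.02,0],
  ],
  hand=[-1,-1,-1,-1,-1],
)

```text
time: 8.98
tool_pos: [529.5, 304.1, 121.0]
tcp_rot: [-90.3, 0.1, 26.9]
ft_force: [-11.4, -10.4, 8.7]
finger_gap: 20.8
```

```bash
python3 lev.py
```

```text
{'time': 8.98, 'joint_pos': [25.21, 13.49, 90.23, -0.26, 76.35, -1.64], 'tool_pos': [529.54, 304.06, 121.04], 'tcp_rot': [-90.25, 0.08, 26.91], 'ft_force': [-11.37, -10.39, 8.71], 'finger_gap': 20.83}
rad 192.8145195235748 world angle -1.0912313282614639
```

The lever is blocked (15 N against under 1 N of friction), so the pin is in the hole. I'll relax, let go and rise.

>>> move_arm(
  linear=[
    [-0.01,0,0],
    [-0.016,0,0],
    [-0.016,0,0],
    [-0.016,0,0],
    [-0.016,0,0],
    [-0.016,0,0],
    [-0.016,-0.1,0],
    [-0.016,-0.22,0],
    [-0.016,-0.34,0],
    [-0.016,-0.45,0],
    [-0.016,-0.5,0],
    [-0.016,-0.5,0],
  ],
  twist=[
    [0,-0.01,0],
    [0,-0.016,0],
    [0,-0.016,0],
    [0,-0.016,0],
    [0,-0.016,0],
    [0,-0.016,0],
    [0,-0.016,0],
    [0,-0.016,0],
    [0,-0.016,0],
    [0,-0.016,0],
    [0,-0.016,0],
    [0,-0.016,0],
  ],
  hand=[-1,-1,0.2,0.2,0.2,0.2,0.2,0.2,0.2,0.2,0.2,0.2],
)

```text
time: 10.08
tool_pos: [527.3, 303.9, 277.5]
tcp_rot: [-90.3, -0.5, 28.4]
ft_force: [0.7, 0.5, 0.5]
finger_gap: 51.5
```

```bash
python3 lev.py; python3 - <<'E'
from h import *
rel([(528,60,262,28),(470,-200,262,28),(523.5,-349,200,28)])
im=cv2.imread('pics/lev_scene.png');cv2.imwrite('pics/s6c.png',cv2.resize(im[180:260,350:430],None,fx=7,fy=7,interpolation=cv2.INTER_CUBIC))
E
```

```text
{'time': 10.08, 'joint_pos': [25.28, 7.51, 80.44, -0.24, 91.56, -3.11], 'tool_pos': [527.32, 303.93, 277.47], 'tcp_rot': [-90.27, -0.48, 28.39], 'ft_force': [0.73, 0.49, 0.54], 'finger_gap': 51.46}
rad 193.72863004846673 world angle -1.0807602505709002
lin [-0.3778, 0.0355, -0.7164] tw [0.0028, 0.0043, 0.0004]
lin [-0.9599, 0.038, -1.3869] tw [0.0028, 0.0043, 0.0004]
lin [-1.0392, 0.2469, -1.9077] tw [0.0028, 0.0043, 0.0004]
```

View pics/s6c.png

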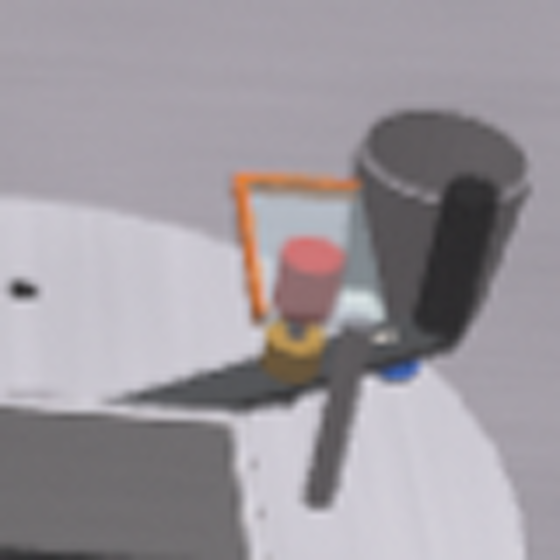

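```bash
python3 - <<'E'
from h import *
s=snap('scene')
def pj(X): return cv2.projectPoints(np.array([X],float),cv2.Rodrigues(np.array(s['R']))[0],np.array(s['t'],float),np.array(s['intrinsics'],float),np.array(s['dist_coeffs'],float))[0].ravel()
for z in(150,153,156,159): print(z,pj((560.8,238.2,z)))
# reference: initial home
o=pj((499,134.5,150));print('initial home pred top centre',o)
f=cv2.cvtColor(s['frame'],cv2.COLOR_RGB2HSV)[200:235,380:405]
m=((f[...,0]<8)|(f[...,0]>172))&(f[...,1]>70);vv,uu=np.nonzero(m);print('knob rows',vv.min()+200,vv.max()+200,uu.min()+380,uu.max()+380,'centroid',uu.mean()+380,vv.mean()+200,m.sum())
for z in(136,145):print('mid',z,pj((560.8,238.2,z)))
i=cv2.imread('pics/s0.png');f=cv2.cvtColor(i,cv2.COLOR_BGR2HSV)[190:225,345:365]
m=((f[...,0]<8)|(f[...,0]>172))&(f[...,1]>70);vv,uu=np.nonzero(m);print('initial knob centroid',uu.mean()+345,vv.mean()+190,vv.min()+190,vv.max()+190,'pred',pj((499,134.5,136)))
E
```

```text
150 [393.92939808 215.90358926]
153 [394.11638558 215.03950814]
156 [394.30401976 214.1725501 ]
159 [394.49230408 213.30270019]
initial home pred top centre [355.137642   201.13606406]
knob rows 205 225 384 400 centroid 393.5625 216.3125 48
mid 136 [393.06523936 219.89836224]
mid 145 [393.61917991 217.33737162]
initial knob centroid 354.7878787878788 203.94949494949495 198 210 pred [354.59944902 205.0364347 ]
```

By projection the knob top is at 216.1 against 215.9 predicted for home (213.3 if riding), so the plunger is fully home at blue. On to the keys.

>>> move_arm(
  linear=[
    [-0.065,0,-0.12],
    [-0.13,0,-0.24],
    [-0.19,0,-0.35],
    [-0.25,0,-0.47],
    [-0.31,0,-0.59],
    [-0.38,0,-0.716],
    [-0.43,0,-0.82],
    [-0.48,0,-0.91],
    [-0.52,0,-0.98],
    [-0.52,0,-0.98],
    [-0.52,0,-0.98],
  ],
  twist=[
    [0,0.07,0],
    [0,0.14,0],
    [0,0.21,0],
    [0,0.28,0],
    [0,0.35,0],
    [0,0.42,0],
    [0,0.49,0],
    [0,0.56,0],
    [0,0.6,0],
    [0,0.6,0],
    [0,0.6,0],
  ],
  hand=[-1,-1,-1,-1,-1,-1,-1,-1,-1,-1,-1],
)

```text
time: 11.15
tool_pos: [526.4, -31.3, 269.5]
tcp_rot: [-90.3, 0.1, -25.7]
ft_force: [-0.2, 0.3, -0.2]
finger_gap: -0.2
```

```bash
python3 - <<'E'
from h import *
state(); rel([(524.2,-348.5,270,-70)])
E
```

```text
{'time': 11.15, 'joint_pos': [-8.79, -4.42, 93.41, -0.26, 91.17, 16.95], 'tool_pos': [526.37, -31.26, 269.52], 'tcp_rot': [-90.3, 0.07, -25.74], 'ft_force': [-0.21, 0.35, -0.16], 'finger_gap': -0.16}
lin [0.4527, 0.0028, -0.9557] tw [0.0034, 0.4918, 0.0005]
```

>>> move_arm(
  linear=[
    [0.06,0,-0.12],
    [0.11,0,-0.24],
    [0.17,0,-0.36],
    [0.22,0,-0.48],
    [0.28,0,-0.6],
    [0.34,0,-0.72],
    [0.4,0,-0.84],
    [0.4527,0,-0.9557],
    [0.4527,0,-0.9557],
    [0.4527,0,-0.9557],
    [0.4527,0,-0.9557],
  ],
  twist=[
    [0,0.07,0],
    [0,0.14,0],
    [0,0.21,0],
    [0,0.28,0],
    [0,0.35,0],
    [0,0.42,0],
    [0,0.49,0],
    [0,0.492,0],
    [0,0.492,0],
    [0,0.492,0],
    [0,0.492,0],
  ],
  hand=[-1,-1,-1,-1,-1,-1,-1,-1,-1,-1,-1],
)

```text
time: 12.07
tool_pos: [524.4, -347.1, 269.3]
tcp_rot: [-90.3, -0.0, -69.9]
ft_force: [-0.3, 0.5, -0.6]
finger_gap: -0.1
```

```bash
python3 - <<'E'
from h import *
state(); rel([(524.2,-348.5,100,-70),(524.2,-348.5,63,-70)])
E
```

```text
{'time': 12.07, 'joint_pos': [-38.02, 11.4, 76.96, -0.26, 91.79, 31.91], 'tool_pos': [524.43, -347.09, 269.31], 'tcp_rot': [-90.3, -0.01, -69.93], 'ft_force': [-0.33, 0.53, -0.56], 'finger_gap': -0.12}
lin [0.0041, 0.5644, 0.0006] tw [0.0033, 0.0008, 0.0001]
lin [0.0041, 0.6877, 0.0013] tw [0.0033, 0.0008, 0.0001]
```

>>> move_arm(
  linear=[
    [0.004,0.1,0],
    [0.004,0.2,0],
    [0.004,0.3,0],
    [0.004,0.4,0],
    [0.004,0.5,0],
    [0.004,0.58,0.001],
    [0.004,0.64,0.001],
    [0.004,0.675,0.001],
    [0.004,0.675,0.001],
    [0.004,0.675,0.001],
  ],
  twist=[
    [0,0,0],
    [0,0,0],
    [0,0,0],
    [0,0,0],
    [0,0,0],
    [0,0,0],
    [0,0,0],
    [0,0,0],
    [0,0,0],
    [0,0,0],
  ],
  hand=[-1,-1,-1,-1,-1,-1,-1,-1,-1,-1],
)

```text
time: 12.9
tool_pos: [524.5, -347.3, 67.1]
tcp_rot: [-90.3, 0.0, -69.8]
ft_force: [-0.3, -0.0, 0.5]
finger_gap: 0.2
```

```bash
python3 - <<'E'
from h import *
state()
im=snap('top')['frame'][:,:,::-1];cv2.imwrite('pics/t7a.png',cv2.resize(im[150:290,320:460],None,fx=4,fy=4))
im2=snap('scene')['frame'][:,:,::-1];cv2.imwrite('pics/t7.png',np.hstack([cv2.resize(im[160:280,330:430],(400,480)),cv2.resize(im2[160:280,150:250],(400,480),interpolation=cv2.INTER_CUBIC)]))
rel([(524.2,-348.5,48,-70)])
E
```

```text
{'time': 12.9, 'joint_pos': [-38.03, 19.48, 89.04, -0.27, 71.66, 31.88], 'tool_pos': [524.52, -347.27, 67.06], 'tcp_rot': [-90.31, 0.02, -69.82], 'ft_force': [-0.28, -0.04, 0.46], 'finger_gap': 0.18}
lin [-0.0024, 0.0698, -0.0034] tw [0.0023, 0.0014, 0.0017]
```

View pics/t7.png

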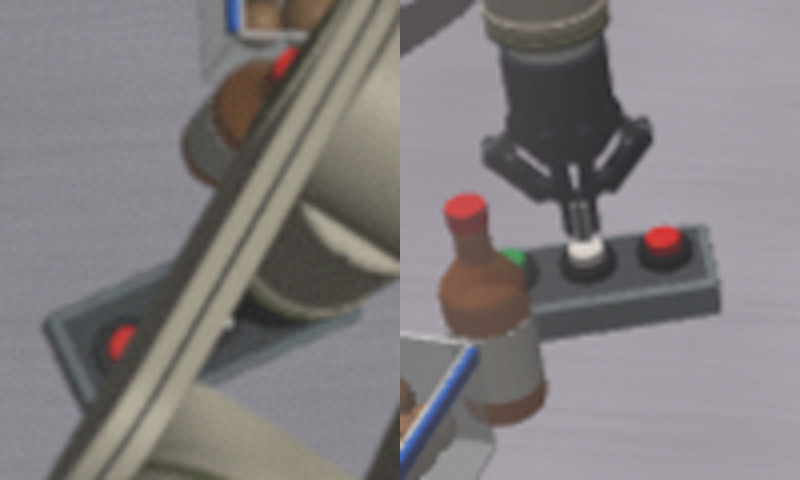

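The shut fingertips stand over the white key at (585,245) in the right half, clear of the bottle. I'll press.

>>> move_arm(
  linear=[
    [0,0.015,0],
    [0,0.03,0],
    [0,0.042,0],
    [0,0.05,0],
    [0,0.055,0],
    [0,0.0585,0],
    [0,0.0585,0],
    [0,0.0585,0],
  ],
  twist=[
    [0,0,0],
    [0,0,0],
    [0,0,0],
    [0,0,0],
    [0,0,0],
    [0,0,0],
    [0,0,0],
    [0,0,0],
  ],
  hand=[-1,-1,-1,-1,-1,-1,-1,-1],
)

```text
time: 13.67
tool_pos: [525.6, -349.0, 51.8]
tcp_rot: [-90.2, -0.2, -69.9]
ft_force: [0.1, 0.2, 4.2]
finger_gap: -0.1
```

>>> move_arm(
  linear=[
    [0,0.006,0],
    [0,0.012,0],
    [0,0.015,0],
    [0,0.015,0],
    [0,0.015,0],
  ],
  twist=[
    [0,0,0],
    [0,0,0],
    [0,0,0],
    [0,0,0],
    [0,0,0],
  ],
  hand=[-1,-1,-1,-1,-1],
)

```text
time: 14.08
tool_pos: [525.9, -349.2, 50.2]
tcp_rot: [-90.2, -0.2, -69.9]
ft_force: [-9.0, 7.0, 25.9]
finger_gap: 0.0
```

The key is bottomed (26 N, well above its 5 N). I'll rise and go to green.

>>> move_arm(
  linear=[
    [0,-0.05,0],
    [0,-0.12,0],
    [0,-0.2,0],
    [0,-0.2,0],
    [0,-0.2,0],
  ],
  twist=[
    [0,0,0],
    [0,0,0],
    [0,0,0],
    [0,0,0],
    [0,0,0],
  ],
  hand=[-1,-1,-1,-1,-1],
)

```text
time: 14.5
tool_pos: [526.8, -349.7, 111.8]
tcp_rot: [-90.1, -0.4, -69.9]
ft_force: [0.3, -1.2, -1.1]
finger_gap: -0.1
```

```bash
python3 - <<'E'
from h import *
state(); rel([(543.5,-404.3,110,-70),(543.5,-404.3,67,-70)])
E
```

```text
{'time': 14.5, 'joint_pos': [-38.06, 16.87, 87.25, -0.28, 75.63, 31.88], 'tool_pos': [526.85, -349.68, 111.79], 'tcp_rot': [-90.1, -0.36, -69.87], 'ft_force': [0.28, -1.15, -1.09], 'finger_gap': -0.1}
lin [0.19, 0.0072, -0.0105] tw [0.0011, 0.0015, 0.004]
lin [0.1891, 0.1505, -0.0103] tw [0.0011, 0.0015, 0.004]
```

>>> move_arm(
  linear=[
    [0.06,0,-0.003],
    [0.13,0,-0.007],
    [0.19,0,-0.0105],
    [0.19,0,-0.0105],
    [0.19,0.05,-0.0105],
    [0.19,0.1,-0.0105],
    [0.19,0.14,-0.0105],
    [0.19,0.14,-0.0105],
    [0.19,0.14,-0.0105],
  ],
  twist=[
    [0,0,0],
    [0,0,0],
    [0,0,0.004],
    [0,0,0.004],
    [0,0,0.004],
    [0,0,0.004],
    [0,0,0.004],
    [0,0,0.004],
    [0,0,0.004],
  ],
  hand=[-1,-1,-1,-1,-1,-1,-1,-1,-1],
)

```text
time: 15.25
tool_pos: [542.1, -402.6, 67.3]
tcp_rot: [-90.2, 0.2, -69.8]
ft_force: [-0.1, -0.5, 1.0]
finger_gap: 0.2
```

```bash
python3 - <<'E'
from h import *
state(); rel([(543.5,-404.3,50,-70)])
im2=snap('scene')['frame'][:,:,::-1];cv2.imwrite('pics/t8.png',cv2.resize(im2[160:280,150:250],(500,600),interpolation=cv2.INTER_CUBIC))
E
```

```text
{'time': 15.25, 'joint_pos': [-40.91, 26.16, 80.45, -0.08, 73.71, 28.95], 'tool_pos': [542.1, -402.64, 67.33], 'tcp_rot': [-90.23, 0.24, -69.83], 'ft_force': [-0.08, -0.52, 1.01], 'finger_gap': 0.24}
lin [0.007, 0.0577, 0.0027] tw [0.0025, 0.0018, -0.0027]
```

View pics/t8.png

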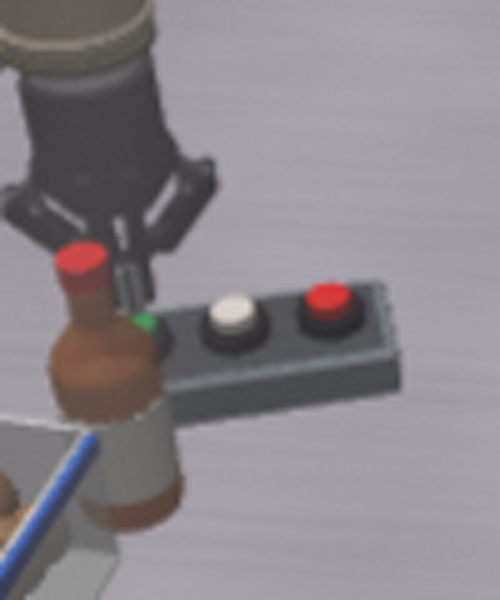

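The fingertips are at (135,290), just above the green key at (145,325). The bottle stands and the white key is back up.

>>> move_arm(
  linear=[
    [0.004,0.015,0],
    [0.004,0.03,0],
    [0.004,0.042,0],
    [0.004,0.05,0],
    [0.004,0.056,0],
    [0.004,0.063,0],
    [0.004,0.067,0],
    [0.004,0.067,0],
    [0.004,0.067,0],
  ],
  twist=[
    [0,0,0],
    [0,0,0],
    [0,0,0],
    [0,0,0],
    [0,0,0],
    [0,0,0],
    [0,0,0],
    [0,0,0],
    [0,0,0],
  ],
  hand=[-1,-1,-1,-1,-1,-1,-1,-1,-1],
)

```text
time: 16.05
tool_pos: [543.7, -404.9, 50.5]
tcp_rot: [-90.1, 0.1, -69.8]
ft_force: [-4.3, 3.1, 10.7]
finger_gap: -0.3
```

>>> move_arm(
  linear=[
    [0,0.005,0],
    [0,0.007,0],
    [0,0.007,0],
    [0,0.007,0],
  ],
  twist=[
    [0,0,0],
    [0,0,0],
    [0,0,0],
    [0,0,0],
  ],
  hand=[-1,-1,-1,-1],
)

```text
time: 16.38
tool_pos: [543.7, -404.9, 50.4]
tcp_rot: [-90.1, 0.1, -69.8]
ft_force: [-5.4, 6.0, 14.4]
finger_gap: -0.0
```

>>> move_arm(
  linear=[
    [0,-0.05,0],
    [0,-0.15,0],
    [0,-0.25,0],
    [0,-0.36,0],
    [0,-0.48,0],
    [0,-0.6,0],
    [0,-0.6,0],
    [0,-0.6,0],
    [0,-0.6,0],
  ],
  twist=[
    [0,0,0],
    [0,0,0],
    [0,0,0],
    [0,0,0],
    [0,0,0],
    [0,0,0],
    [0,0,0],
    [0,0,0],
    [0,0,0],
  ],
  hand=[-1,-1,-1,-1,-1,-1,-1,-1,-1],
)

```text
time: 17.13
tool_pos: [544.1, -404.9, 230.1]
tcp_rot: [-90.1, 0.1, -69.8]
ft_force: [-0.3, 0.1, -0.4]
finger_gap: -0.3
```

```bash
python3 - <<'E'
from h import *
state(); s=snap('scene','s9.png');a=cv2.imread('pics/s0.png')
# loose things: shift of pixel patches vs. the start
for n,(u0,u1,v0,v1) in dict(cup=(398,428,195,230),jar=(298,318,188,215),bottle=(158,190,205,268)).items():
    T=a[v0:v1,u0:u1]; S=s['frame'][v0-8:v1+8,u0-8:u1+8,::-1].copy()
    m=cv2.matchTemplate(S,T,cv2.TM_CCOEFF_NORMED);_,sc,_,loc=cv2.minMaxLoc(m);print(n,sc,np.array(loc)-8)
E
```

```text
{'time': 17.13, 'joint_pos': [-40.94, 19.74, 71.19, -0.09, 89.18, 28.9], 'tool_pos': [544.08, -404.91, 230.12], 'tcp_rot': [-90.13, 0.05, -69.84], 'ft_force': [-0.33, 0.15, -0.36], 'finger_gap': -0.33}
cup 0.8966429829597473 [0 0]
jar 0.9996641278266907 [0 0]
bottle 0.9996598362922668 [0 0]
```

View pics/s9.png

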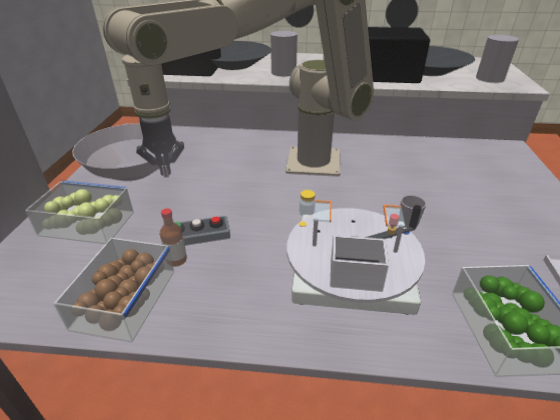

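The lever points at the blue tag (406,231), the cup, jar and bottle show no pixel shift, and the arm is clear of everything.

```bash
python3 -c "from bench import r; print(r.hand_in())"
```

```text
the job is handed in; nothing more can be done
None
```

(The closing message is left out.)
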